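# Lock the gearbox shaft

## Task

Lock the gearbox shaft: push the yellow slotted disc round by its black pins until its slot lines up with the aluminium lock bar, then push the bar's red tab so that the bar slides through the slot until it is fully home, with the tab against its guide. Do not lift the bar, and leave the bearing, tin, coupling and screwdriver around the gearbox where they are.

Things in the scene. Friction and masses are not known exactly. Their poses are not given: they have to be found in the camera images.
- gearbox: Fixed blue gearbox, 190 x 160 mm, with a grey deck 50 mm above the bench and a 60 mm wide grey bracket arm out to x = -270 mm that carries the lock bar. Origin: on the bench, straight below the disc's axis. Its x axis is the direction in which the bar is pushed; z is up. An input shaft stub sticks out at +x to x = 138 mm, 24 mm above the bench. Place and yaw vary.
- guide_stop (a point): Middle of the rear face of the steel guide's strap, 69 mm above the bench: the bar's tab strikes this face when home. The guide bridges the bar from here 50 mm along the gearbox's +x, 43 mm wide, top 71 mm above the bench; low rails (58 mm above the bench) lead the bar for 95 mm behind it.
- keeper (a point): Middle of the mouth of the steel keeper beyond the disc, 57 mm above the bench (24 mm long, 45 mm wide, top 71 mm above the bench). The bar's nose ends 19 mm inside it.
- lock_disc (a joint): Turn of the yellow disc (rad), counter-clockwise from above. At 0 or pi the slot is in line with the bar, along the gearbox's x (either will do). Range -0.6 to 3.74; stays where left; needs about 0.1 N m (3 to 4 N at a pin). Starts at least 0.5 from both aligned positions. Off by over about 0.1 the bar may strike the disc; nearer, the bar's round nose draws it into line.
- disc_center (a point): Centre of the disc's top face, on its axis, 66 mm above the bench. Disc: 90 mm across, 15 mm thick, cut right across by a 22 mm wide slot with flared mouths (the floor of the slot is black). This frame turns with the disc: its x axis lies along the slot.
- pin_a (a point): Centre of the top end of one black turning pin: 12 mm diameter, standing 34 mm up from the disc's top (66 to 100 mm above the bench), 30 mm from the disc's axis on the disc's +y side, at right angles to the slot.
- pin_b (a point): Centre of the top end of the other, equal black pin, 30 mm from the axis on the disc's -y side.
- lock_bar: Loose aluminium bar in its guide, 16 mm wide, 14 mm high, underside 50 mm above the bench, 0.15 to 0.3 kg, 1.5 mm play each side. Origin: underside, below the front face of the red tab; x along the bar to its nose. In the gearbox's frame the origin starts at x = -237 to -225 mm (pulled out) and is home at -101 mm, tab against the guide. It slides at 1 to 3 N.
- tab_back (a point): Centre of the back face of the bar's red push tab (36 mm wide, 10 mm thick, from 62 to 100 mm above the bench), 34 mm above the bar's underside and 10 mm behind the bar's origin. Push here along the bar's x.
- bar_nose (a point): Tip of the bar's half-round nose (8 mm radius), 171 mm ahead of the bar's origin, 57 mm above the bench.
- bearing: Loose steel bearing ring, 52 mm across, 16 mm high, lying on the bench beside the gearbox. Origin under its centre. To be left alone.
- grease_tin: Loose grease tin with green label, 52 mm across, 62 mm high. Origin under its centre. To be left alone.
- coupling: Loose brass stepped shaft coupling, 50 mm across at the foot, 45 mm high. Origin under its centre. To be left alone.
- screwdriver: Loose screwdriver with red handle, 190 mm long, lying on the bench beyond the keeper end of the gearbox. Origin under its middle, x towards the tip. To be left alone.
Mind the look-alikes: they are no part of the job. Of the things that look like the lock_bar, the largest one is meant.

How it is judged:
On the way, in this order (a step that is already met when the one before it is completed fails the run):
1. the slot is lined up with the bar before the bar goes through the disc (angle between the x axis of gearbox and the x axis of disc_center, either way round below 0.15 rad and x of lock_bar in the frame of gearbox below -0.18 m), for 0.2 s.
2. the bar is through the disc and home in the keeper (x of lock_bar in the frame of gearbox above -0.106 m), for 0.2 s.
At the end, for the whole second after the job is handed in: the bar is within 5 mm of fully home, lying in its guide (nose within 6 mm of the line and no more than 5 mm up), through the slot of the disc (aligned within 0.12 rad), at rest; the bearing, tin, coupling and screwdriver are within 20 mm of where they were (x of lock_bar in the frame of gearbox above -0.106 m and z of bar_nose in the frame of gearbox below 0.062 m and y of bar_nose in the frame of gearbox between -0.006 and 0.006 m and angle between the x axis of gearbox and the x axis of disc_center, either way round below 0.12 rad and linear speed of lock_bar below 0.01 m/s and distance of each of bearing, grease_tin, coupling, screwdriver from where it was at the start of the episode below 0.02 m); the robot touches nothing.
It fails at once if the lock bar is lifted or tipped out of its guide (z of lock_bar in the frame of gearbox above 0.062 m or z of lock_bar in the frame of gearbox below 0.04 m or angle between lock_bar's own z axis and vertical above 0.2 rad).
It fails at once if the bearing is moved (distance of bearing from where it was at the start of the episode above 0.02 m).
It fails at once if the grease tin is moved (distance of grease_tin from where it was at the start of the episode above 0.02 m).
It fails at once if the coupling is moved (distance of coupling from where it was at the start of the episode above 0.02 m).
It fails at once if the screwdriver is moved (distance of screwdriver from where it was at the start of the episode above 0.02 m).
It also fails if it takes over 59 s, if anything falls off the work surface, if the arm or the gripper's body presses on something with over 40 N, if the wrist force passes 120 N, or if a joint passes its speed limit or range.

## Robot

A 6-joint arm with a two-finger parallel gripper is mounted at the origin on the work surface. World frame = base frame: x ahead of the robot, y to its left, z up, the work surface at z = 0. Lengths are in m, angles in rad, forces in N, time in s.
With the tool pointing down it reaches from about 0.325 to 0.775 m from the base axis. Payload 5.5 kg.
Tool frame: the origin (TCP) lies between the finger pads; the fingertips stand 8 mm ahead of it and the grasp point (between the pads) lies 11 mm behind it (tcp_to_tips is the distance from the TCP to the fingertips, in m); z points along the fingers, y is the direction in which the jaws open and shut (so a half turn about z gives the same grasp; the last joint's range is limited). The gripper opens to 88 mm and grips with 3 to 60 N. Pads are 20 mm wide; open, the fingers measure 115 mm over their backs; the gripper's body (75 mm by 178 mm) begins 61 mm behind the grasp point.
Start: joints at [-1.182, 0.091, 1.231, -0, 1.82, -0.057], TCP at [0.259, -0.541, 0.231] pointing down, gripper open.
Joint ranges: [-2.87, 2.87], [-0.86, 2.18], [0.17, 2.46], [-1.51, 4.65], [0.06, 2.69], [-2.65, 2.65]. Speed limits (rad/s): [2.57, 2.57, 3.01, 3.14, 3.14, 3.14].

## Interface

Orientations are given as a unit quaternion [w, x, y, z].
In Python, from bench import * gives the robot as it stands. Calls block until the motion is done:
- move_to(position, orientation): joint-space move of the TCP to a pose.
- move_l(position, speed=0.15, orientation=None): straight line of the TCP; orientation=None keeps the orientation; speed is the mean speed in m/s.
- movej(angles): joint-space move.
- gripper_open() and close(): open the fingers fully, or close them until they stop; the grip force is fixed at half the most.
- hold(seconds).
- inverse_kinematics(position, orientation): joint angles nearest the present ones, or None.
- state(): the state.
- get_image(name): name is "side" or "top"; returns a dict with "frame" (420x560x3 uint8, blue, green, red), "depth" (420x560 float32, m along the optical axis (not along the pixel's ray), 0 where there is no reading), "camera_matrix" (3x3 intrinsics, pixels), "view" (4x4, takes a point from world to camera coordinates). Camera axes: x right, y up, looking along -z (the intrinsics and any distortion apply to the point x, -y, -z); pixel columns grow to the right and rows downward; lengths in m; the calibration is good to about 2 mm. A picture is of the moment at which its call begins.
A pose or a line that the arm cannot do raises IKError and nothing moves.
- job_done(): hands the job in, once; it reports no verdict.
The state is a dict: "time": time; "joint_pos": joint angles; "dq": joint speeds; "joint_torque": joint torques, N m; "ee_pos": TCP position; "ee_rot": TCP orientation; "ft_force": force on the tool from outside, world axes, zero at the start; "moment": the same for the moment, N m; "finger_gap": finger opening in m.
Only numpy, scipy, OpenCV 4.12 (cv2) and the standard library are available. Lean on these libraries where they do the work, as an engineer would, in place of code of your own. Each camera call takes 0.05 s, during which the arm holds its last target. There are 200 camera calls.

## Working session

There is one attempt and no reset: what is moved stays moved. The work goes in short steps, each a Python script; the robot and the scene stay as the last script left them, time stands still between calls to the robot, and variables do not carry over. Pictures are saved under pics/ and viewed, about 8 in all and at most 12, crops included, and the job is handed in when it is done.

```bash
mkdir -p pics
cat > h.py <<'E'
from bench import *
import numpy as np, cv2
def grab(n):
    d=get_image(n); np.savez(f'pics/{n}.npz',**d); return d
def cloud(d):
    K=np.array(d['camera_matrix']); V=np.array(d['view']); z=d['depth']
    v,u=np.mgrid[:z.shape[0],:z.shape[1]]
    c=np.stack([(u-K[0,2])/K[0,0]*z,-(v-K[1,2])/K[1,1]*z,-z,np.ones_like(z)],-1)
    return (c@np.linalg.inv(V).T)[...,:3]
E
python3 - <<'E'
from h import *
for n in('top','side'):
    d=grab(n); cv2.imwrite(f'pics/{n}0.png',d['frame']); print(d['camera_matrix'],d['view'],[k for k in d])
print(state())
E
```

```text
[[469.70437519   0.         275.22135613]
 [  0.         469.70437519 205.18272019]
 [  0.           0.           1.        ]] [[ 0.00346859 -0.99981649  0.01884021  0.03742691]
 [ 0.99255923  0.00573532  0.12162763 -0.60981316]
 [-0.12171336  0.01827815  0.99239698 -0.91046615]
 [ 0.          0.          0.          1.        ]] ['frame', 'depth', 'camera_matrix', 'view']
[[461.78991923   0.         282.72885072]
 [  0.         461.78991923 209.27291452]
 [  0.           0.           1.        ]] [[ 0.97629769 -0.21592567 -0.01479589 -0.58725889]
 [ 0.16758302  0.71091616  0.68301841 -0.18285998]
 [-0.13696257 -0.66930884  0.73025128 -0.85605154]
 [ 0.          0.          0.          1.        ]] ['frame', 'depth', 'camera_matrix', 'view']
{'time': 0.1, 'joint_pos': array([-1.18170811e+00,  9.17867772e-02,  1.23175029e+00,  1.07804649e-05,
        1.81975891e+00, -5.67150059e-02]), 'dq': array([-0.00067491, -0.00138797, -0.0013418 , -0.00103855, -0.00138239,
        0.00119611]), 'joint_torque': array([ 3.83068429e-03, -4.47856629e+01, -4.07569385e+01,  7.01639405e-02,
        2.84268806e-02, -7.83434280e-05]), 'ee_pos': array([ 0.25861397, -0.54114438,  0.22962656]), 'ee_rot': array([-8.40792273e-04,  9.75259478e-01,  2.21061585e-01, -1.35730955e-04]), 'ft_force': array([ 0.07361232, -0.71286972, -0.06128039]), 'moment': array([-0.0186355 ,  0.00749933, -0.02350967]), 'finger_gap': 0.08795032681897463}
```

View pics/top0.png

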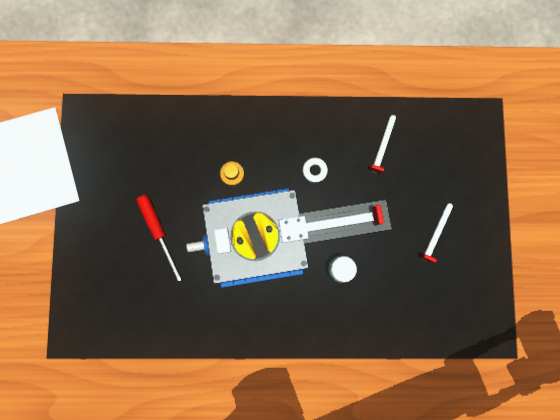

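View pics/side0.png

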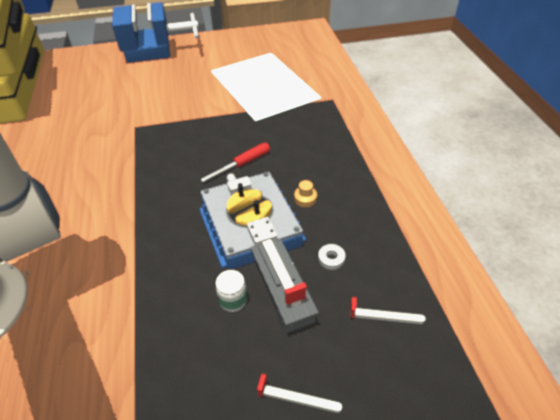

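The real lock bar is the white bar with a red tab at about (378,214), lying in the bracket and guide and running to (290,228). The loose look-alikes are at (385,143) and (438,232): smaller, and on the mat. The disc is at (255,236), with pins near (240,240) and (269,229).

```bash
cat > est.py <<'E'
from h import *
def est(d,verbose=True):
    P=cloud(d); f=d['frame'].astype(int); b,g,r=f[...,0],f[...,1],f[...,2]; z=P[...,2]
    roi=(P[...,1]<.35)&(P[...,1]>-.32)&(P[...,0]>.3)&(P[...,0]<.75)
    o={}
    def med(m): return np.round(np.median(P[m],0),4),int(m.sum())
    yel=roi&(r>150)&(g>120)&(b<90)&(z>.058)&(z<.075)
    n,l,st,c=cv2.connectedComponentsWithStats(cv2.dilate(yel.astype(np.uint8),np.ones((9,9))))
    k=1+np.argmax(st[1:,4]); yel&=l==k
    (cx,cy),rad=cv2.minEnclosingCircle(P[yel][:,:2].astype(np.float32)); o['disc']=(cx,cy,rad)
    D=np.hypot(P[...,0]-cx,P[...,1]-cy)
    pin=(D<.05)&(z>.085)&(z<.115)
    n,l,st,c=cv2.connectedComponentsWithStats(pin.astype(np.uint8))
    o['pins']=[med(l==i) for i in range(1,n) if st[i,4]>3]
    red=roi&(r>120)&(g<80)&(b<80)&(z>.085)&(z<.115)
    o['tab']=med(red); o['tabrect']=cv2.minAreaRect(P[red][:,:2].astype(np.float32))
    deck=roi&(abs(z-.05)<.006)&(abs(r-b)<50)
    o['deck']=cv2.minAreaRect(P[deck&(D<.13)&(D>.06)][:,:2].astype(np.float32))
    return o,P
if __name__=='__main__':
    for n in('top','side'):
        d=dict(np.load(f'pics/{n}.npz')); o,P=est(d)
        for k,v in o.items(): print(n,k,v)
    d=dict(np.load('pics/top.npz')); cv2.imwrite('pics/crop1.png',cv2.resize(d['frame'][150:310,190:410],None,fx=3.5,fy=3.5,interpolation=cv2.INTER_CUBIC))
    o,P=est(d)
    for u,v in[(343,268),(315,160),(232,172),(378,210),(345,222)]: print(u,v,P[v,u])
E
python3 est.py
```

```text
top disc (0.5467315912246704, 0.08052617311477661, 0.04483729600906372)
top pins [(array([0.5574, 0.0529, 0.0994]), 34), (array([0.5353, 0.1076, 0.0999]), 32)]
top tab (array([ 0.5863, -0.155 ,  0.0991]), 100)
top tabrect ((0.5865104794502258, -0.15534086525440216), (0.03532755747437477, 0.01004366297274828), 8.839982032775879)
top deck ((0.5498587489128113, 0.06272812187671661), (0.15567734837532043, 0.2222425788640976), 9.634391784667969)
side disc (0.5475617051124573, 0.07783526927232742, 0.045951809734106064)
side pins [(array([0.5367, 0.1022, 0.0969]), 47), (array([0.5597, 0.047 , 0.0972]), 49)]
side tab (array([ 0.5891, -0.1623,  0.0961]), 148)
side tabrect ((0.5885831117630005, -0.16092197597026825), (0.036355555057525635, 0.008208993822336197), 13.480592727661133)
side deck ((0.5510913133621216, 0.06429269164800644), (0.15657472610473633, 0.231089785695076), 9.38634967803955)
343 268 [ 0.48477372 -0.09067267  0.06399399]
315 160 [ 0.70780333 -0.04295147  0.01596873]
232 172 [0.6753042  0.12760775 0.04571117]
378 210 [ 0.59381621 -0.15251175  0.10033715]
345 222 [ 0.57388531 -0.09570834  0.06487059]
```

View pics/crop1.png

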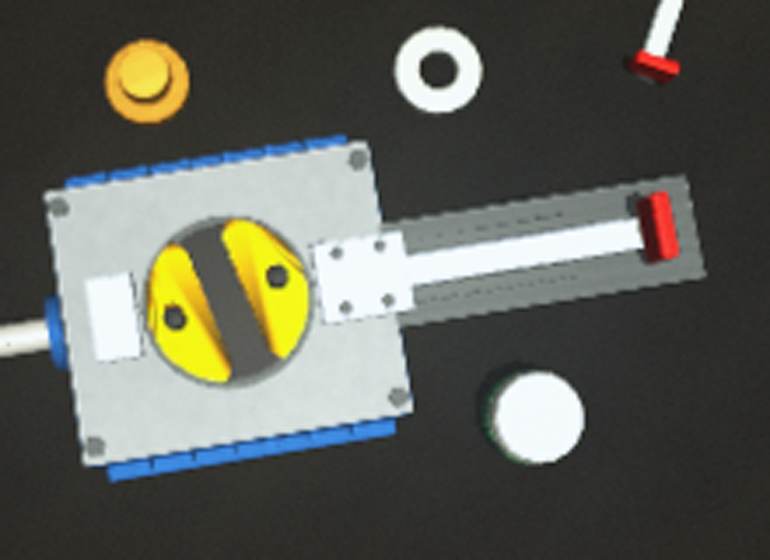

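The crop confirms the target bar: it lies in the bracket, with its nose under the guide and the red tab at its rear. The slot stands about 102° from the gearbox x, so a turn of +77.5° brings it to π. I'll grip both pins from outside and turn the wrist.

```bash
cat >> h.py <<'E'
C=np.array([.547,.0798]); PSI=np.radians(99.5)
EX=np.array([np.cos(PSI),np.sin(PSI)]); EY=np.array([-EX[1],EX[0]])
def q(yaw): return [0,np.cos(yaw/2),np.sin(yaw/2),0]   # tool down, tool x at world angle yaw
def p(xy,z): return [xy[0],xy[1],z]
E
python3 - <<'E'
from h import *
y0=np.radians(22)
for a in (y0,PSI): print(inverse_kinematics(p(C,.088),q(a)))
move_to(p(C,.2),q(y0)); move_l(p(C,.088),.1)
print(state()['ee_pos'],state()['ft_force'])
close(); s=state(); print(s['finger_gap'],s['ft_force'],s['time'])
for a in np.linspace(y0,PSI,6)[1:]:
    move_to(p(C,.088),q(a)); s=state(); print(np.degrees(a),s['ft_force'].round(1),s['moment'].round(2),s['finger_gap'])
gripper_open(); s=state(); print(s['time'],s['ft_force'],s['finger_gap'])
move_l(p(C,.2),.2); move_to(p(C-EX*.29,.2),q(PSI))
d=grab('top'); from est import est
o,P=est(d)
for k,v in o.items(): print(k,v)
cv2.imwrite('pics/top1.png',cv2.resize(d['frame'][150:310,190:410],None,fx=3.5,fy=3.5,interpolation=cv2.INTER_CUBIC)); print(state()['time'])
E
```

```text
[ 8.33197107e-02 -1.64710089e-02  1.59354736e+00 -4.44089210e-16
  1.56451630e+00  1.27014360e+00]
[ 8.33197107e-02 -1.64710089e-02  1.59354736e+00 -4.44089210e-16
  1.56451630e+00 -8.24865682e-02]
[0.54753908 0.07986126 0.0890146 ] [ 0.83717643 -0.28688238 -0.86133639]
0.07122958575820121 [ 2.17860266 -4.44209248  0.10531947] 4.2167
37.5 [ 3.4 -5.5  0.3] [-0.74 -0.43  0.1 ] 0.07132257373532262
53.00000000000001 [ 4.4 -5.4  0.5] [-0.83 -0.56  0.12] 0.07108689412076775
68.50000000000001 [ 6.6 -6.7  0.5] [-0.96 -0.66  0.06] 0.07118656416425541
84.00000000000001 [ 8.8 -6.5 -1. ] [-1.14 -0.92  0.12] 0.07116254832647996
99.5 [10.3 -5.9 -1.6] [-1.14 -1.2   0.07] 0.07072849716988543
6.5333 [0.11215972 0.1611073  0.02458034] 0.08782723460424742
disc (0.5640254020690918, 0.0826338678598404, 0.040341418236494064)
pins [(array([0.5755, 0.0849, 0.0995]), 35), (array([0.5178, 0.075 , 0.0997]), 24)]
tab (array([ 0.5863, -0.1557,  0.0992]), 99)
tabrect ((0.5865485072135925, -0.1560867726802826), (0.035101890563964844, 0.010420047678053379), 9.998373031616211)
deck ((0.5499682426452637, 0.062065042555332184), (0.1557934582233429, 0.22338533401489258), 9.434603691101074)
8.4083
```

View pics/top1.png

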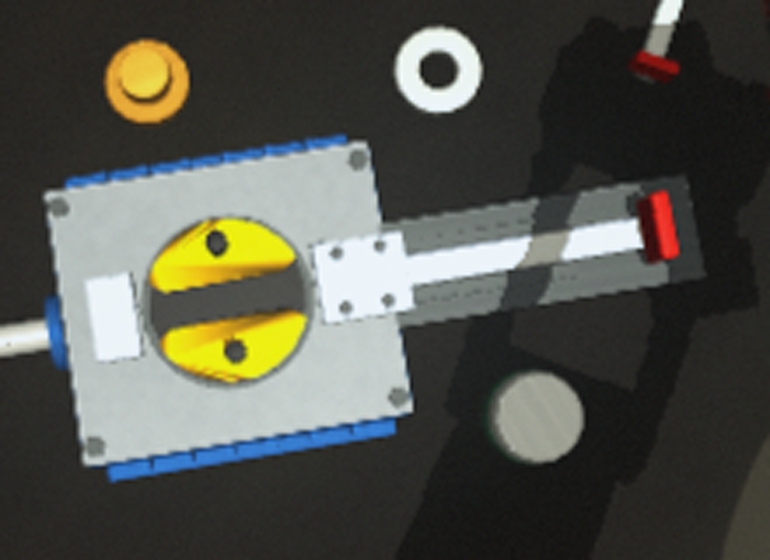

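The slot is in line with the bar: the pins, at crop (217,243) and (235,351), give 99.7° against the gearbox's 99.5°. Now I'll push the tab.

Run:
```python
from h import *
at=lambda x,z=.085: p(C+EX*x,z)
pr=lambda x:(lambda s:print(round(x,4),s['ft_force'].round(1),round(float(s['ft_force'][:2]@EX),1),round(s['time'],1)))(state())
close(); move_l(at(-.29),.12); pr(-.29)
for x in np.arange(-.25,-.129,.01):
    move_l(at(x),.05); pr(x)
    if abs(state()['ft_force'][:2]@EX)>25: print('stop'); break
else:
    for x in np.arange(-.128,-.108,.001):
        move_l(at(x),.02); pr(x)
        if state()['ft_force'][:2]@EX<-15: break
d=grab('top'); from est import est
o,P=est(d); print(o['tab'],o['pins'],state()['time'],state()['ee_pos'])
```

```text
-0.29 [-0.  -0.6  0.8] -0.6 10.9
-0.25 [-0.9 -0.2  0.7] -0.1 11.8
-0.24 [-0.4 -0.5 -0.3] -0.4 12.2
-0.23 [ 0.3 -0.   0.1] -0.1 12.5
-0.22 [-0.5  0.4  0.6] 0.5 12.9
-0.21 [-0.2  0.5  0.3] 0.5 13.2
-0.2 [ 0.5  0.1 -0.8] -0.0 13.6
-0.19 [-0.3  0.3 -0.6] 0.4 13.9
-0.18 [ 0.3 -1.1 -0.8] -1.1 14.3
-0.17 [-1.1  0.1  0.3] 0.3 14.6
-0.16 [-0.  -0.6 -0.7] -0.6 15.0
-0.15 [ 0.3 -0.6  0.1] -0.6 15.3
-0.14 [-0.9  0.3 -0.8] 0.4 15.7
-0.13 [ 0.5  0.7 -0.3] 0.6 16.0
-0.128 [-1.4  0.   0. ] 0.3 16.3
-0.127 [-0.3 -0.4 -0.2] -0.3 16.5
-0.126 [-0.1 -2.1 -0.2] -2.1 16.8
-0.125 [-0.6  0.2  0.6] 0.3 17.0
-0.124 [ 0.  -0.7  0.1] -0.7 17.3
-0.123 [ 0.3 -0.2 -0.4] -0.3 17.5
-0.122 [ 1.5 -4.9 -1.8] -5.0 17.8
-0.121 [ 1.3 -8.2 -1. ] -8.3 18.0
-0.12 [  2.7 -11.   -1.7] -11.3 18.3
-0.119 [  3.8 -14.3  -2.8] -14.7 18.5
-0.118 [  3.7 -17.5  -2. ] -17.9 18.8
(array([nan, nan, nan]), 0) [(array([0.5757, 0.0849, 0.0993]), 34), (array([0.5196, 0.075 , 0.1   ]), 15)] 18.8083 [ 0.56721943 -0.04122478  0.0851172 ]
  return _methods._mean(a, axis=axis, dtype=dtype,
  ret = um.true_divide(
```

The force rises linearly from -0.122, just where the tab should meet the guide. I'll back off and check.

Run:
```python
from h import *
move_l(p(C-EX*.16,.085),.1); move_l(p(C-EX*.16,.2),.2); move_l(p(C-EX*.36,.25),.2)
from est import est
d=grab('top'); o,P=est(d)
for k in('tab','pins'): print(k,o[k])
t=o['tab'][0][:2]-C; print('tab centre gearbox x,y',t@EX,t@EY)
cv2.imwrite('pics/top2.png',cv2.resize(d['frame'][150:310,190:410],None,fx=3.5,fy=3.5,interpolation=cv2.INTER_CUBIC)); print(state()['time'],state()['ft_force'])
```

```text
tab (array([ 0.5652, -0.0237,  0.0994]), 105)
pins [(array([0.5737, 0.0848, 0.0992]), 23), (array([0.5177, 0.075 , 0.0987]), 33)]
tab centre gearbox x,y -0.10508442618576778 -0.000867970741397464
21.3333 [-0.62156306 -0.24124504  0.18980206]
```

View pics/top2.png

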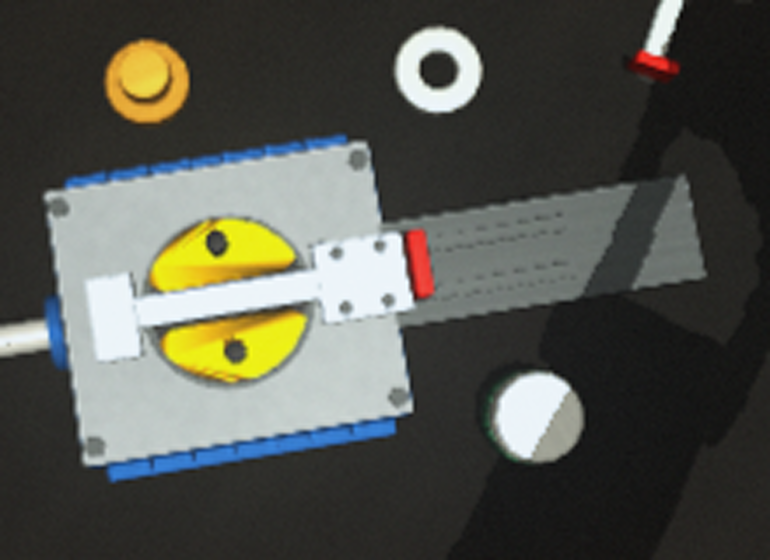

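The bar runs through the slot into the keeper. The red tab, at crop (420,263), sits against the guide, and the tin, bearing and coupling haven't moved.

```bash
python3 -c "
from h import *
job_done()"
```

```text
the job is handed in; nothing more can be done
```

The shaft is locked: the bar is through the disc's slot and into the keeper, with its red tab against the guide. I handed the job in at about 21 s; no verdict is reported.

- **Disc:** I gripped both pins from outside and turned the disc about +77.5°. The pins then gave 99.7° for the slot, against 99.5° for the gearbox.
- **Bar:** I pushed the tab with closed fingers until the force rose steadily to about 18 N at the stop, then backed off and clear.
- **Last check:** The final top image puts the tab centre at x = -0.105 m and y = -1 mm in the gearbox frame; fully home is about -0.106 m. The disc was still aligned, and no wrist force showed beyond noise.
- **Loose parts:** The bearing, tin and coupling look unmoved in the final crop. The screwdriver lay outside that crop, so I did not check it again; the arm never went near it.
- **Failed measurement:** The tab could not be seen in the image taken while pushing, most likely hidden by the gripper, so I repeated it after backing off.

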